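# Close the toner hopper and press the drum unit home on its dowels

### The arm

A 6-joint arm with a two-finger parallel gripper is mounted at the origin on the work surface. World frame = base frame: x ahead of the robot, y to its left, z up, the work surface at z = 0. Lengths are in mm, angles in degrees, forces in N, time in s.
With the tool pointing down it reaches from about 300 to 850 mm from the base axis. Payload 4.2 kg.
Tool frame: the origin (TCP) lies at the very end of the fingers, on their centre line; the grasp point (between the pads) lies 19 mm behind it (env.grasp_offset is the distance from the TCP to the grasp point, in mm); z points along the fingers, y is the line along which they close (so a half turn about z gives the same grasp; the last joint's range is limited). The gripper opens to 91 mm and grips with 3 to 60 N. Pads are 32 mm wide; open, the fingers measure 118 mm over their backs; the gripper's body (76 mm by 178 mm) begins 60 mm behind the grasp point.
Start: joints at [73.625, 18.312, 89.639, -0, 72.044, -1.146], TCP at [151.043, 554.823, 213.976] pointing down, gripper open.
Joint ranges: [-177.97, 177.97], [-48.28, 115.42], [12.27, 149.76], [-77.06, 257.06], [2.81, 150.46], [-146.56, 146.56]. Speed limits (degrees/s): [147.25, 147.25, 180, 180, 180, 180].

### API

Orientations are given as [roll, pitch, yaw] about the fixed x, y, z axes, in that order (R = Rz(yaw) Ry(pitch) Rx(roll)).
In Python, from workcell import env gives the robot as it stands. The module is installed in compiled form; this text tells all that it offers.
- The arm moves only by the tool send_rows, never from a script. Its argument "motion" is a list of rows, each an object of numbers: "tx", "ty", "tz": the shift along the tool's x, y, z in units of 500 mm (1.0 is 500 mm); "rx", "ry", "rz": the turn, a rotation vector about the tool's x, y, z in units of 30 degrees (1.0 is 30 degrees); "gripper": the closure, from -1 (fully open) to 1 (shut). In form: [{"tx": .., "ty": .., "tz": .., "rx": .., "ry": .., "rz": .., "gripper": ..}, ...]. A call has 1 to 12 rows; each row shifts and turns the commanded pose from where the row before left it, along the tool's axes as they then stand; what a row does not reach is not made up. A row lasts 1/8 s, in which the tool goes at most 62.5 mm and 10.7 degrees, less where a joint would pass 70% of its speed; a pose out of reach is approached as far as the arm can. A call with a number of a shift or a turn outside -1 to 1 is refused whole. A call with a gripper value outside its range is refused whole. The fingers move at their own pace and stop on an object; "grip_force" is the grip in N (left out, the last holds). Time passes only in rows, so rows that do not move let the fingers close. It gives the time, the measured TCP pose, the force, the opening and the grip force at its end, in the units of the state.
- env.state(): the state, without advancing time (a new reading comes with each control period).
- env.grab_frame(name): name is "scene" or "top"; returns a dict with "frame" (400x640x3 uint8, red, green, blue), "vertical_fov" (degrees; the focal length in pixels is half the picture's height over the tangent of half this angle, whatever the lens; pixels are square), "cx", "cy" (the principal point, pixels), "rvec" (rotation vector, rad) and "tvec" (3), from world to camera coordinates, as OpenCV has them. Camera axes: x right, y down, z forward; pixel columns grow to the right and rows downward; lengths in mm; the calibration is good to about 2 mm. A picture is of the moment at which its call begins. There is no depth.
- env.job_done(): hands the job in; it is judged then, once.
The state is a dict: "time_s": time; "qpos": joint angles; "qvel": joint speeds; "effort": joint torques, N m; "ee_pos": TCP position; "ee_rot": TCP orientation; "force": force on the tool from outside, world axes, zero at the start; "torque": the same for the moment, N m; "gripper_width": finger opening in mm; "gripper_force": force on a finger pad.
Only numpy, scipy, OpenCV 4.12 (cv2) and the standard library are available. Lean on these libraries where they do the work, as an engineer would, in place of code of your own. Each camera call takes 0.05 s, during which the arm holds its last target. There are 200 camera calls.

### The job

The printer's toner hopper has just been refilled and sits in its service cradle: twist its filler cap fully shut first. Then take the drum unit by its waste box, keeping it upright and the drum itself untouched, set it on the hopper's two dowels the right way round, and press it all the way down against the springs until both ends sit flush. Finish holding it pressed down like that, so that I can drive in the joining pins; leave the other things on the desk where they are.

Things in the scene. Friction and masses are not known exactly. Their poses are not given: they have to be found in the camera images.
- hopper: Black toner hopper, 306 x 100 mm, clamped (fixed) in a grey cradle 330 x 124 mm. Origin: middle of the cradle's underside, on the desk. x: along it to the big dowel (drive end, gears); y: to the rear half with the filler cap; z up. Rear tank top is 60 mm above the desk, roller on the front half 64. End landing faces (x +-131 to +-153, y -50 to +4 mm) are 64 mm above the desk.
- dowel_big (a point): Tip centre of the upright steel big dowel, at hopper x +140, y -22 mm, 84 mm above the desk: 12 mm diameter, 20 mm tall above the landing face, last 6 mm tapered to 7 mm. Takes the drum unit's round hole.
- dowel_small (a point): Tip centre of the upright steel small dowel, at hopper x -140, y -22 mm, 84 mm above the desk, 280 mm from the big one: 8 mm diameter, 20 mm tall, last 6 mm tapered to 3 mm. Takes the drum unit's slot.
- filler_cap (a joint): Angle (rad) of the captive filler cap about the vertical: 0 fully shut (stop), 1.6 fully open (stop); shut it clockwise seen from above. Friction about 0.05 N m, no spring, does not rise. Grey disc 36 mm diameter, 10 mm high, with an upright wing 35 mm long, 10 thick, 18 high. At 0 the wing lies along the hopper's x; its direction turns counterclockwise by the joint angle.
- cap_top (a point): Centre of the top of the cap's wing, on the turning axis, 88 mm above the desk (the wing stands on the disc, whose top is 70 mm above the desk); at hopper x -60, y +28 mm.
- spring_big (a joint): Travel (m) of the steel spring pin, 9 mm diameter, at hopper x +121, y -22 mm: 0 = stands 5 mm above the landing face, 0.005 = level with it. Each of the two pins pushes up 2.7 N at 0, 5.7 N at 0.005: the drum unit laid on the dowels rides about 5 mm high and springs back if let go; about 9 N beyond its weight brings it home.
- spring_small (a joint): The same for the spring pin beside the small dowel, at hopper x -121, y -22 mm.
- drum_unit: Loose drum unit, black, 0.34 kg, 304 mm long, 44 wide, 62 high, standing upright. Origin: middle of the underside; x along it to the round hole, z up. Grasp its waste box: 232 mm long, 44 wide (along y), flat sides from 28 to 62 mm above the underside. Each end has an ear 14 mm thick with a through hole. Home: underside on the landing faces, 64 mm above the desk, x along the hopper's x.
- hole_round (a point): Lower mouth centre of the round hole, 13.5 mm diameter, 14 mm deep, in the underside at drum unit x +140 mm. Goes on the big dowel.
- hole_slot (a point): Lower mouth centre of the slot, 14 mm along the unit x 9.5 mm across, 14 mm deep, in the underside at drum unit x -140 mm. Goes on the small dowel.
- opc_drum: The grey-green photoconductor drum under the waste box, 24 mm diameter, 214 mm long, from 4.5 to 28.5 mm above the underside; the box is wider and covers it from above. Same origin and axes as the drum unit. The robot must not touch it.
- toner_bottle: Bystander: loose black toner bottle, 66 mm in diameter, 158 mm tall. Origin under its centre.
- gel_bottle: Bystander: loose hand-gel pump bottle, 68 mm in diameter, 168 mm tall. Origin under its centre.
- screwdriver: Bystander: loose screwdriver, 190 mm long, 26 mm thick handle, lying on the desk. Origin under its middle.
- pin_tray: Bystander: loose shallow metal tray with the joining pins, 60 x 90 x 18 mm. Origin under its centre.

How it is judged:
By the outcome, as a careful person would: the job done as asked, in the order asked, and still so for the second after the job is handed in, while the arm keeps its last pose, push and grip.
It also fails if it takes over 54 s, if anything falls off the work surface, if the arm or the gripper's body presses on something with over 40 N, if the wrist force passes 120 N, or if a joint passes its speed limit or range.

## Working session

There is one attempt and no reset: what is moved stays moved. The work goes in short steps, Python scripts to look and compute and a tool call to move; the robot and the scene stay as the last step left them, time stands still between calls to the robot, and variables do not carry over. Pictures are saved under pics/ and viewed, at most 10 in all, crops included, and the job is handed in when it is done.

Besides the shell and the picture viewer there is one more tool, called after "Call:" in YAML: its name, and indented under it one key for each argument. send_rows: Moves the arm, as the interface text tells. Shifts and turns lie within -1 to 1; 1 stands for 500 mm of shift or 30 degrees of turn. Its arguments: {"type":"object","properties":{"motion":{"type":"array"},"grip_force":{"type":"number"}},"required":["motion"]}

```bash
mkdir -p pics; cat > h.py <<'E'
import numpy as np, cv2
from workcell import env
def grab(n):
    d=env.grab_frame(n); f=200/np.tan(np.radians(d["vertical_fov"])/2)
    d["K"]=np.array([[f,0,d["cx"]],[0,f,d["cy"]],[0,0,1]]); d["R"]=cv2.Rodrigues(np.array(d["rvec"],float))[0]
    d["t"]=np.array(d["tvec"],float).ravel(); return d
def ray(d,p,z):
    c=-d["R"].T@d["t"]; v=d["R"].T@np.linalg.inv(d["K"])@np.array([p[0],p[1],1.]); return c+v*(z-c[2])/v[2]
def proj(d,X):
    q=d["K"]@(d["R"]@np.array(X,float)+d["t"]); return q[:2]/q[2]
def save(d,n): cv2.imwrite("pics/"+n,d["frame"][:,:,::-1])
E
python3 - <<'E'
from h import *
for n in("scene","top"):
    d=grab(n); save(d,n+"0.png"); print(n,d["K"].round(1).tolist(),(-d["R"].T@d["t"]).round(),d["R"].round(2).tolist())
s=env.state(); print({k:np.round(v,2).tolist() for k,v in s.items()}, env.grasp_offset)
E
```

```text
scene [[433.6, 0.0, 319.5], [0.0, 433.6, 200.1], [0.0, 0.0, 1.0]] [1111.  609.  940.] [[-0.75, 0.66, 0.02], [0.47, 0.55, -0.69], [-0.46, -0.51, -0.72]]
top [[382.6, 0.0, 320.0], [0.0, 382.6, 199.3], [0.0, 0.0, 1.0]] [ 372.   12. 1078.] [[-0.0, -1.0, 0.0], [-0.98, 0.0, -0.18], [0.18, -0.0, -0.98]]
{'time_s': 0.1, 'qpos': [73.63, 18.35, 89.7, -0.0, 72.04, -1.15], 'qvel': [-0.06, -0.08, -0.14, 0.01, -0.04, 0.04], 'effort': [-0.0, -41.33, -23.25, 0.07, 0.04, -0.0], 'ee_pos': [150.92, 554.38, 213.21], 'ee_rot': [-179.91, 0.0, 164.77], 'force': [0.38, -0.1, -0.13], 'torque': [0.06, 0.04, 0.04], 'gripper_force': 0.0, 'gripper_width': 91.11} 18.8
```

View pics/scene0.png

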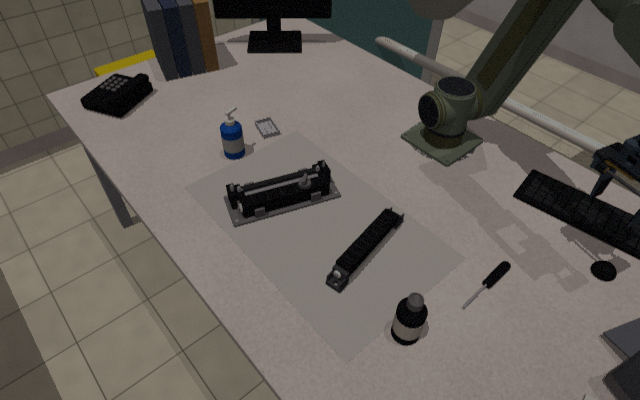

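View pics/top0.png

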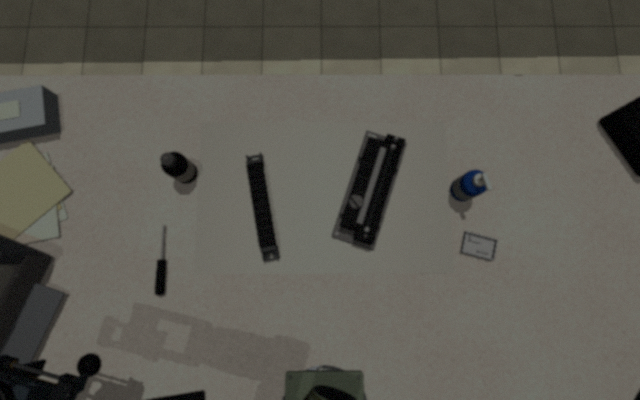

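Scene: the hopper is at about (283,192) and the drum unit at about (366,248). Top: the hopper is at (370,190) with its cap at (355,202), and the drum unit is at (262,208). The next step is enlarging the important parts.

```bash
python3 - <<'E'
from h import *
d=grab("top"); a=np.clip(d["frame"][118:270,235:415].astype(float)*2.5,0,255).astype(np.uint8)
b=cv2.resize(a,None,fx=4.4,fy=3.9,interpolation=cv2.INTER_CUBIC)
b=cv2.resize(a,None,fx=3.9,fy=3.9,interpolation=cv2.INTER_CUBIC); cv2.imwrite("pics/t1.png",b[:,:,::-1])
d=grab("scene"); a=np.clip(d["frame"][150:300,215:415].astype(float)*2.5,0,255).astype(np.uint8)
b=cv2.resize(a,None,fx=4,fy=4,interpolation=cv2.INTER_CUBIC); cv2.imwrite("pics/s1.png",b[:,:,::-1])
E
```

```text
(no output)
```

View pics/t1.png

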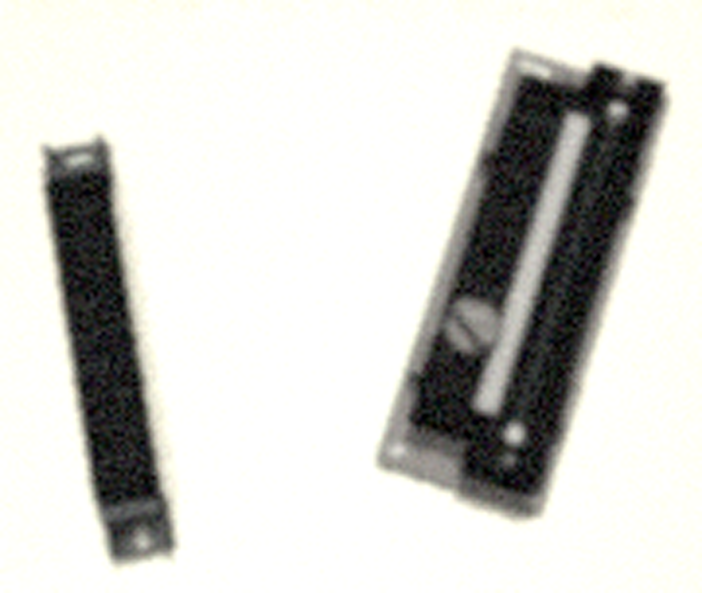

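View pics/s1.png

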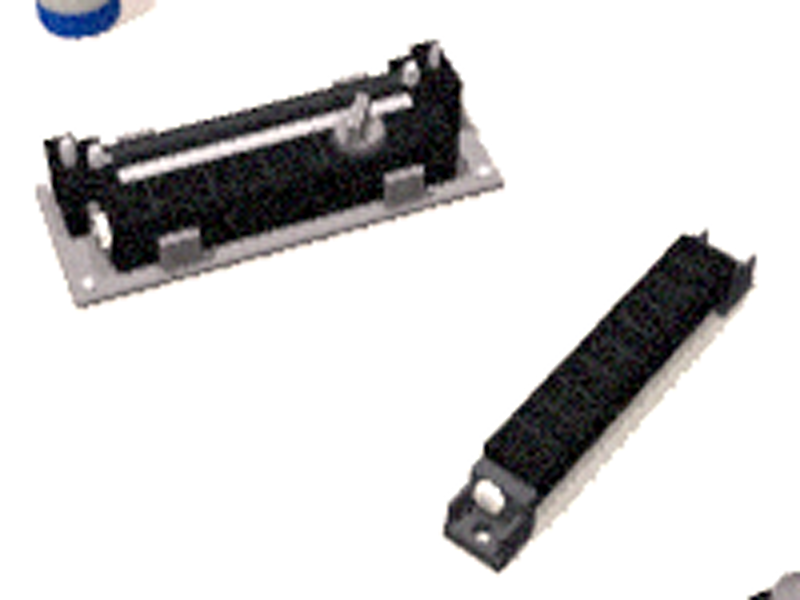

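The zoomed top crop shows the cap at about (470,322), the hopper dowels or pins at (617,108) and (513,433), and the drum ears at (77,157) and (142,540). I need larger views of the cap and the ear ends.

```bash
python3 - <<'E'
from h import *
T=grab("top"); S=grab("scene"); 
def crop(d,c,w=24,k=11,g=3):
    x,y=int(c[0]-w//2),int(c[1]-w//2); a=np.clip(d["frame"][y:y+w,x:x+w].astype(float)*g,0,255).astype(np.uint8)
    return cv2.resize(a,None,fx=k,fy=k,interpolation=cv2.INTER_CUBIC)
z=lambda p:(235+p[0]/3.9,118+p[1]/3.9)
s=lambda p:(215+p[0]/4,150+p[1]/4)
r1=[crop(T,z((77,155))),crop(T,z((140,535))),crop(T,z((470,322)))]
r2=[crop(S,s((490,520))),crop(S,s((720,260))),crop(S,s((360,120)))]
b=np.vstack([np.hstack(r1),np.hstack(r2)]); cv2.imwrite("pics/ends.png",b[:,:,::-1])
# drum mask / hopper mask outlines in top
g=T["frame"].max(axis=2).astype(int)
for n,(x0,x1) in {"drum":(235,290),"hop":(325,415)}.items():
    m=np.zeros(g.shape,np.uint8); m[118:270,x0:x1]=(g[118:270,x0:x1]<45)
    cs,_=cv2.findContours(m,cv2.RETR_EXTERNAL,cv2.CHAIN_APPROX_NONE); c=max(cs,key=cv2.contourArea)
    h=62 if n=="drum" else 60
    P=np.array([ray(T,p,h)[:2] for p in c[:,0]],np.float32); print(n,cv2.minAreaRect(P))
sub=lambda c:c
# bright blobs
def blob(d,p,r=3,inv=1):
    x,y=int(round(p[0])),int(round(p[1])); w=d["frame"][y-r:y+r+1,x-r:x+r+1].sum(2).astype(float); w=np.clip(w-np.median(w),0,None)
    Y,X=np.mgrid[y-r:y+r+1,x-r:x+r+1]; return np.array([(w*X).sum(),(w*Y).sum()])/w.sum()
for n,p,h in(("topendblob",(77,157),14),("botendblob",(142,540),14),("hopA",(617,108),69),("hopB",(513,433),69)):
    q=blob(T,z(p)); print(n,q.round(1),ray(T,q,h).round(1))
print("cap",ray(T,z((470,325)),70).round(1))
for n,p,h in (("near hole",(482,535),14),("white",(490,497),40),("wingtop",(362,98),88),("dowel near",(67,140),84),("pin near",(98,148),69),("dowel far",(433,48),84),("pin far",(410,65),69)):
    print(n,ray(S,s(p),h).round(1))
E
```

```text
drum ((533.4918212890625, 166.40379333496094), (286.8650817871094, 45.507347106933594), 10.359684944152832)
hop ((586.5429077148438, -126.6430892944336), (110.81270599365234, 319.402587890625), 71.41990661621094)
topendblob [254.5 157.3] [684.6 197.5  14. ]
botendblob [271.2 256.7] [401.3 143.7  14. ]
hopA [392.8 145.8] [ 700.3 -191.1   69. ]
hopB [366.5 228.9] [ 471.9 -113.3   69. ]
cap [545.6 -85.6  70. ]
near hole [678.3 199.6  14. ]
white [668.2 194.2  40. ]
wingtop [531.1 -93.   88. ]
dowel near [ 714.2 -196.    84. ]
pin near [ 694.9 -189.2   69. ]
dowel far [ 453.1 -104.1   84. ]
pin far [ 467.5 -113.3   69. ]
```

View pics/ends.png

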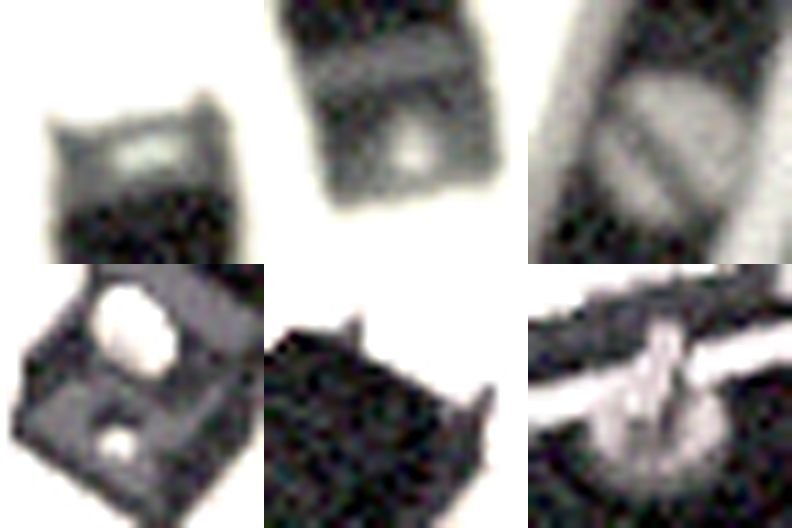

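The drum's near end (scene crop (135,330)) carries the white drive gear, and the wing slash on the cap sits at azimuth about 38–40°. The pins are 241 mm apart (242 expected), so the hopper pose is consistent. The cap centre falls at about (544.5,-85.5), with the hopper at about -18.8°.

```bash
cat > plan.py <<'E'
import sys, numpy as np
from scipy.spatial.transform import Rotation as Ro
from workcell import env
# usage: plan.py x y z yaw n  -> rows (tool units) from measured pose to target, tool down
x,y,z,yaw=map(float,sys.argv[1:5]); n=int(sys.argv[5]); s=env.state()
p=np.array(s["ee_pos"]); R=Ro.from_euler("xyz",s["ee_rot"],degrees=True); G=Ro.from_euler("xyz",[180,0,yaw],degrees=True)
print("at",p.round(1),np.round(s["ee_rot"],2),"F",np.round(s["force"],1),"q",np.round(s["qpos"],0),"w",round(s["gripper_width"],1),"t",round(s["time_s"],1))
rv=(R.inv()*G).as_rotvec(); dp=(np.array([x,y,z])-p)/n
for i in range(n):
    t=R.inv().apply(dp)/500; r=np.degrees(rv)/n/30; R=R*Ro.from_rotvec(rv/n)
    print("t",t.round(4),"r",r.round(3))
E
python3 plan.py 544.5 -85.5 150 40 12
python3 - <<'E'
from h import *
T=grab("top")
# hole in far end: moments of bright blob, drum az 10.36
o=np.array([401.,143.5]);a=np.radians(10.4);u=np.array([np.cos(a),np.sin(a)]);v=np.array([-u[1],u[0]])
def rect(d,o,z):
    print("rows: along +u ->; cols across v, 2mm")
    g=cv2.GaussianBlur(d["frame"].astype(np.float32).sum(2),(0,0),0.5)
    for i in np.arange(-14,15,2):
        pts=[proj(d,[*(o+i*u+j*v),z]) for j in np.arange(-20,21,2)]
        m=np.array(pts,np.float32); print(cv2.remap(g,m[None,:,0],m[None,:,1],cv2.INTER_LINEAR)[0].astype(int))
rect(T,o,14)
rect(grab("scene"),np.array([678.,199.5]),14)
E
```

```text
at [151.  554.7 213.7] [-179.97    0.    164.77] F [ 0.8 -0.1  0.5] q [74. 18. 90. -0. 72. -1.] w 91.6 t 0.3
t [-0.0913 -0.0857  0.0107] r [-0.     0.     0.347]
t [-0.1053 -0.0678  0.0107] r [-0.     0.     0.347]
t [-0.1158 -0.0477  0.0106] r [-0.     0.     0.347]
t [-0.1225 -0.026   0.0106] r [-0.     0.     0.347]
t [-0.1252 -0.0035  0.0106] r [-0.     0.     0.347]
t [-0.1238  0.0192  0.0106] r [-0.     0.     0.347]
t [-0.1183  0.0412  0.0106] r [-0.     0.     0.347]
t [-0.1089  0.0618  0.0106] r [-0.     0.     0.347]
t [-0.096   0.0805  0.0106] r [-0.     0.     0.347]
t [-0.0799  0.0965  0.0106] r [-0.     0.     0.347]
t [-0.0611  0.1093  0.0106] r [-0.     0.     0.347]
t [-0.0404  0.1185  0.0106] r [-0.     0.     0.347]
rows: along +u ->; cols across v, 2mm
[290 273 263 271 284 294 299 296 290 285 290 294 291 286 280 279 282 282
 286 287 284]
[273 253 239 234 250 260 266 265 259 255 255 254 253 251 244 244 246 246
 250 254 259]
[254 225 206 197 210 219 222 217 215 210 208 214 213 210 206 205 205 207
 209 216 226]
[221 190 172 163 172 177 179 178 179 178 177 179 176 175
[... 1586 characters left out ...]
77 208 185 158 118 101  83  65  56
  56  57  63]
[ 85 114 124 122 118 102  70 100 160 222 245 242 169 128 113  90  72  63
  60  55  52]
[ 88 110 124 122 119 114 105 119 166 221 247 221 177 132 123 110  86  71
  55  54  65]
[ 97 118 124 124 122 121 124 125 156 191 191 173 153 125 124 121  99  74
  59  55  57]
[109 117 122 121 119 122 120 123 131 150 153 138 125 122 123 114 105  86
  78  63  68]
[ 99 109 110 112 109 109 112 110 115 114 113 112 113 111 107 102  96  90
  88  79  72]
[95 89 91 95 94 91 90 94 91 86 88 95 97 88 88 90 85 86 85 85 80]
[98 71 85 78 86 81 71 86 76 68 71 89 87 85 80 86 93 86 90 81 88]
[145 128 115 121 117 112 118 121 122 101 107 121 133 125 118 130 126 140
 129 129 128]
```

The far hole is about 10 mm across and elongated along the unit, so it is the slot. The near hole is about 14 mm wide, so it is the round one. The drum's +x points to world +x, at about 10.4°.

Call:
send_rows:
  motion:
    - {"tx":-0.0913,"ty":-0.0857,"tz":0.0107,"rz":0.347,"gripper":-1}
    - {"tx":-0.1053,"ty":-0.0678,"tz":0.0107,"rz":0.347,"gripper":-1}
    - {"tx":-0.1158,"ty":-0.0477,"tz":0.0106,"rz":0.347,"gripper":-1}
    - {"tx":-0.1225,"ty":-0.026,"tz":0.0106,"rz":0.347,"gripper":-1}
    - {"tx":-0.124,"ty":-0.0035,"tz":0.0106,"rz":0.347,"gripper":-1}
    - {"tx":-0.1235,"ty":0.0192,"tz":0.0106,"rz":0.347,"gripper":-1}
    - {"tx":-0.1183,"ty":0.0412,"tz":0.0106,"rz":0.347,"gripper":-1}
    - {"tx":-0.1089,"ty":0.0618,"tz":0.0106,"rz":0.347,"gripper":-1}
    - {"tx":-0.096,"ty":0.0805,"tz":0.0106,"rz":0.347,"gripper":-1}
    - {"tx":-0.0799,"ty":0.0965,"tz":0.0106,"rz":0.347,"gripper":-1}
    - {"tx":-0.0611,"ty":0.1093,"tz":0.0106,"rz":0.347,"gripper":-1}
    - {"tx":-0.0404,"ty":0.1185,"tz":0.0106,"rz":0.347,"gripper":-1}

```text
invalid input at $.motion[0]: expected keys tx, ty, tz, rx, ry, rz, gripper
```

```bash
python3 plan.py 544.5 -85.5 120 40 4; python3 - <<'E'
from h import *
S=grab("scene"); c=proj(S,[544.5,-85.5,100]); x,y=int(c[0]),int(c[1])
a=np.clip(S["frame"][y-50:y+50,x-65:x+65].astype(float)*2.5,0,255).astype(np.uint8)
cv2.imwrite("pics/cap1.png",cv2.resize(a,None,fx=6,fy=6,interpolation=cv2.INTER_CUBIC)[:,:,::-1]); print(x-65,y-50)
print([np.round((np.array(proj(S,[544.5,-85.5,h]))-[x-65,y-50])*6).tolist() for h in(70,88,150)])
E
```

```text
at [151.  554.8 213.9] [-179.99    0.    164.77] F [-0.3  0.6 -0.6] q [74. 18. 90. -0. 72. -1.] w 91.2 t 0.4
t [-0.2739 -0.2572  0.047 ] r [-0.    0.    1.04]
t [-0.3675 -0.0782  0.047 ] r [-0.    0.    1.04]
t [-0.3549  0.1235  0.0469] r [-0.    0.    1.04]
t [-0.2396  0.2894  0.0469] r [-0.    0.    1.04]
238 124
[[394.0, 351.0], [393.0, 324.0], [392.0, 225.0]]
```

View pics/cap1.png

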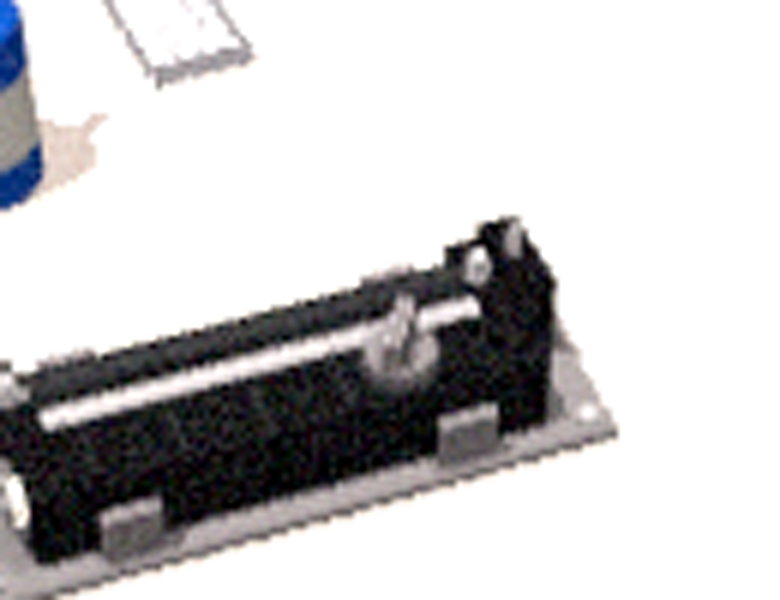

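The move was refused because every key is required. The picture shows the cap disc at (401,352), against a predicted (394,351), which is within about 3 mm. I'm resending with all the keys.

Call:
send_rows:
  motion:
    - {"tx":-0.0913,"ty":-0.0857,"tz":0.0107,"rx":0,"ry":0,"rz":0.347,"gripper":-1}
    - {"tx":-0.1053,"ty":-0.0678,"tz":0.0107,"rx":0,"ry":0,"rz":0.347,"gripper":-1}
    - {"tx":-0.1158,"ty":-0.0477,"tz":0.0106,"rx":0,"ry":0,"rz":0.347,"gripper":-1}
    - {"tx":-0.1225,"ty":-0.026,"tz":0.0106,"rx":0,"ry":0,"rz":0.347,"gripper":-1}
    - {"tx":-0.124,"ty":-0.0035,"tz":0.0106,"rx":0,"ry":0,"rz":0.347,"gripper":-1}
    - {"tx":-0.1235,"ty":0.0192,"tz":0.0106,"rx":0,"ry":0,"rz":0.347,"gripper":-1}
    - {"tx":-0.1183,"ty":0.0412,"tz":0.0106,"rx":0,"ry":0,"rz":0.347,"gripper":-1}
    - {"tx":-0.1089,"ty":0.0618,"tz":0.0106,"rx":0,"ry":0,"rz":0.347,"gripper":-1}
    - {"tx":-0.096,"ty":0.0805,"tz":0.0106,"rx":0,"ry":0,"rz":0.347,"gripper":-1}
    - {"tx":-0.0799,"ty":0.0965,"tz":0.0106,"rx":0,"ry":0,"rz":0.347,"gripper":-1}
    - {"tx":-0.0611,"ty":0.1093,"tz":0.0106,"rx":0,"ry":0,"rz":0.347,"gripper":-1}
    - {"tx":-0.0404,"ty":0.1185,"tz":0.0106,"rx":0,"ry":0,"rz":0.347,"gripper":-1}

```text
time_s: 1.95
ee_pos: [542.6, -84.0, 150.6]
ee_rot: [180.0, -0.0, 39.5]
force: [0.9, 1.4, 0.2]
gripper_width: 91.2
gripper_force: 0.0
```

```bash
python3 plan.py 543.5 -85 75 40 3
```

```text
at [542.6 -84.  150.6] [ 1.7998e+02 -5.0000e-02  3.9480e+01] F [0.9 1.4 0.2] q [-10.  19.  99.   0.  63.  40.] w 91.2 t 1.9
t [0.     0.0009 0.0504] r [ 0.    -0.001 -0.006]
t [0.     0.0009 0.0504] r [ 0.    -0.001 -0.006]
t [0.0001 0.0009 0.0504] r [ 0.    -0.001 -0.006]
```

Call:
send_rows:
  grip_force: 6
  motion:
    - {"tx":0,"ty":0.0014,"tz":0.05,"rx":0,"ry":0,"rz":0,"gripper":-1}
    - {"tx":0,"ty":0.0014,"tz":0.05,"rx":0,"ry":0,"rz":0,"gripper":-1}
    - {"tx":0,"ty":0,"tz":0.03,"rx":0,"ry":0,"rz":0,"gripper":-1}
    - {"tx":0,"ty":0,"tz":0.02,"rx":0,"ry":0,"rz":0,"gripper":-1}
    - {"tx":0,"ty":0,"tz":0,"rx":0,"ry":0,"rz":0,"gripper":1}
    - {"tx":0,"ty":0,"tz":0,"rx":0,"ry":0,"rz":0,"gripper":1}
    - {"tx":0,"ty":0,"tz":0,"rx":0,"ry":0,"rz":0,"gripper":1}
    - {"tx":0,"ty":0,"tz":0,"rx":0,"ry":0,"rz":0,"gripper":1}
    - {"tx":0,"ty":0,"tz":0,"rx":0,"ry":0,"rz":0,"gripper":1}

```text
time_s: 3.08
ee_pos: [542.6, -83.1, 75.8]
ee_rot: [180.0, -0.0, 39.9]
force: [-0.0, 0.7, 0.1]
gripper_width: 44.3
gripper_force: 0.0
```

```bash
python3 plan.py 543.5 -85 75 -20 6;python3 -c "
from workcell import env;s=env.state();print(s['torque'],s['gripper_force'],s['gripper_width'])"
```

```text
at [542.6 -83.1  75.8] [ 1.7998e+02 -2.0000e-02  3.9850e+01] F [-0.   0.7  0.1] q [-10.  23. 104.   0.  53.  40.] w 44.3 t 3.1
t [-0.0002  0.0007  0.0003] r [ 0.    -0.     0.333]
t [-0.      0.0007  0.0003] r [ 0.    -0.     0.333]
t [0.0001 0.0007 0.0003] r [ 0.    -0.     0.333]
t [0.0002 0.0007 0.0003] r [ 0.    -0.     0.333]
t [0.0003 0.0006 0.0003] r [ 0.    -0.     0.333]
t [0.0004 0.0006 0.0003] r [ 0.    -0.     0.333]
[-0.13108052  0.06003275 -0.00252558] 0.0 44.25565086733432
```

Call:
send_rows:
  motion:
    - {"tx":0,"ty":0,"tz":0,"rx":0,"ry":0,"rz":0,"gripper":1}
    - {"tx":0,"ty":0,"tz":0,"rx":0,"ry":0,"rz":0,"gripper":1}
    - {"tx":0,"ty":0,"tz":0,"rx":0,"ry":0,"rz":0,"gripper":1}
    - {"tx":0,"ty":0,"tz":0,"rx":0,"ry":0,"rz":0,"gripper":1}
    - {"tx":0,"ty":0,"tz":0,"rx":0,"ry":0,"rz":0,"gripper":1}

```text
time_s: 3.7
ee_pos: [545.1, -85.9, 75.6]
ee_rot: [179.6, -0.1, 39.9]
force: [5.8, -9.3, -5.2]
gripper_width: 9.8
gripper_force: 6.0
```

```bash
python3 plan.py 543.5 -85 75 -20 1;python3 -c "
from workcell import env;s=env.state();print(s['torque'],s['gripper_force'],s['gripper_width'])"
```

```text
at [545.1 -85.9  75.6] [ 1.7957e+02 -6.0000e-02  3.9930e+01] F [ 5.8 -9.3 -5.2] q [-10.  23. 104.  -0.  52.  40.] w 9.8 t 3.7
t [-0.0012 -0.0034  0.0012] r [ 0.012 -0.009  1.998]
[-1.61004561 -0.75734408  0.01740456] 5.999512877315283 9.834775739984414
```

Call:
send_rows:
  grip_force: 12
  motion:
    - {"tx":0.0008,"ty":0.0074,"tz":0,"rx":0,"ry":0,"rz":0,"gripper":1}
    - {"tx":0,"ty":0,"tz":0,"rx":0,"ry":0,"rz":0,"gripper":1}
    - {"tx":0,"ty":0,"tz":0,"rx":0,"ry":0,"rz":0.27,"gripper":1}
    - {"tx":0,"ty":0,"tz":0,"rx":0,"ry":0,"rz":0.27,"gripper":1}
    - {"tx":0,"ty":0,"tz":0,"rx":0,"ry":0,"rz":0.27,"gripper":1}
    - {"tx":0,"ty":0,"tz":0,"rx":0,"ry":0,"rz":0.27,"gripper":1}
    - {"tx":0,"ty":0,"tz":0,"rx":0,"ry":0,"rz":0.27,"gripper":1}
    - {"tx":0,"ty":0,"tz":0,"rx":0,"ry":0,"rz":0.27,"gripper":1}
    - {"tx":0,"ty":0,"tz":0,"rx":0,"ry":0,"rz":0,"gripper":1}

```text
time_s: 4.82
ee_pos: [545.3, -86.5, 75.6]
ee_rot: [179.9, -0.0, -8.6]
force: [0.7, -5.4, -1.0]
gripper_width: 9.8
gripper_force: 12.0
```

```bash
python3 -c "
from workcell import env;s=env.state();print(s['torque'],s['ee_rot'],s['gripper_force'],s['gripper_width'])"
```

```text
[-0.96188011  0.0601512   0.00337726] [ 1.79917686e+02 -4.52661996e-02 -8.62365211e+00] 12.0010806620121 9.815176858003891
```

Call:
send_rows:
  grip_force: 15
  motion:
    - {"tx":0,"ty":0.002,"tz":0,"rx":0,"ry":0,"rz":0.2,"gripper":1}
    - {"tx":0,"ty":0,"tz":0,"rx":0,"ry":0,"rz":0.2,"gripper":1}
    - {"tx":0,"ty":0,"tz":0,"rx":0,"ry":0,"rz":0.1,"gripper":1}
    - {"tx":0,"ty":0,"tz":0,"rx":0,"ry":0,"rz":0,"gripper":1}
    - {"tx":0,"ty":0,"tz":0,"rx":0,"ry":0,"rz":0,"gripper":1}

```text
time_s: 5.45
ee_pos: [545.1, -86.6, 75.5]
ee_rot: [-180.0, -0.0, -23.6]
force: [0.7, -1.6, -0.5]
gripper_width: 11.5
gripper_force: 15.8
```

```bash
python3 -c "
from workcell import env;s=env.state();print(s['torque'],s['ee_rot'],s['gripper_force'],s['gripper_width'],s['qpos'])"
```

```text
[-0.34167551 -0.08525322  0.52406479] [-1.79997007e+02 -1.20059690e-02 -2.36003182e+01] 15.836612326093018 11.477179629202638 [-1.02210631e+01  2.33828290e+01  1.03835623e+02  1.68243092e-04
  5.27691756e+01  1.03379153e+02]
```

The cap reached its stop: torque 0.52 N m at about -20°, with the pads skewing on the wing. I'll release and rise.

Call:
send_rows:
  motion:
    - {"tx":0,"ty":0,"tz":0,"rx":0,"ry":0,"rz":0,"gripper":-1}
    - {"tx":0,"ty":0,"tz":0,"rx":0,"ry":0,"rz":0,"gripper":-1}
    - {"tx":0,"ty":0,"tz":0,"rx":0,"ry":0,"rz":0,"gripper":-1}
    - {"tx":0,"ty":0,"tz":-0.05,"rx":0,"ry":0,"rz":0,"gripper":-1}
    - {"tx":0,"ty":0,"tz":-0.1,"rx":0,"ry":0,"rz":0,"gripper":-1}

```text
time_s: 6.08
ee_pos: [543.3, -86.3, 149.4]
ee_rot: [180.0, 0.3, -23.8]
force: [0.6, -0.0, -0.1]
gripper_width: 58.7
gripper_force: 0.0
```

```bash
python3 plan.py 540 168.5 130 10.4 5; python3 - <<'E'
from h import *
T=grab("top"); g=T["frame"].sum(2).astype(int)
# box mask (very dark) in drum axes
m=np.zeros(g.shape,np.uint8); m[140:275,238:290]=g[140:275,238:290]<75
m=cv2.morphologyEx(m,cv2.MORPH_OPEN,np.ones((3,3),np.uint8))
c=max(cv2.findContours(m,cv2.RETR_EXTERNAL,cv2.CHAIN_APPROX_NONE)[0],key=cv2.contourArea)
P=np.array([ray(T,p,62)[:2] for p in c[:,0]],np.float32); print(cv2.minAreaRect(P), len(P))
a=np.clip(T["frame"][130:250,330:410].astype(float)*2.5,0,255).astype(np.uint8)
cv2.imwrite("pics/cap2.png",cv2.resize(a,None,fx=5,fy=5,interpolation=cv2.INTER_CUBIC)[:,:,::-1])
E
```

```text
at [543.3 -86.3 149.4] [179.95   0.33 -23.76] F [ 0.6 -0.  -0.1] q [-10.  19.  98.   0.  63. 104.] w 58.7 t 6.1
t [-0.0422 -0.0927  0.0079] r [-0.     0.002 -0.228]
t [-0.0309 -0.0971  0.0079] r [-0.     0.002 -0.228]
t [-0.0191 -0.1001  0.0078] r [-0.     0.002 -0.228]
t [-0.0071 -0.1017  0.0078] r [-0.     0.002 -0.228]
t [ 0.005  -0.1018  0.0078] r [-0.     0.002 -0.228]
((541.441162109375, 169.0833740234375), (231.34786987304688, 40.594635009765625), 9.860126495361328) 190
```

Call:
send_rows:
  motion:
    - {"tx":-0.0422,"ty":-0.0927,"tz":0.0079,"rx":0,"ry":0,"rz":-0.228,"gripper":-1}
    - {"tx":-0.0309,"ty":-0.0971,"tz":0.0079,"rx":0,"ry":0,"rz":-0.228,"gripper":-1}
    - {"tx":-0.0191,"ty":-0.1001,"tz":0.0078,"rx":0,"ry":0,"rz":-0.228,"gripper":-1}
    - {"tx":-0.0071,"ty":-0.1017,"tz":0.0078,"rx":0,"ry":0,"rz":-0.228,"gripper":-1}
    - {"tx":0.005,"ty":-0.1018,"tz":0.0078,"rx":0,"ry":0,"rz":-0.228,"gripper":-1}
    - {"tx":0,"ty":0,"tz":0,"rx":0,"ry":0,"rz":0,"gripper":-1}
    - {"tx":0,"ty":0,"tz":0,"rx":0,"ry":0,"rz":0,"gripper":-1}

```text
time_s: 7.0
ee_pos: [541.4, 167.7, 130.8]
ee_rot: [180.0, 0.0, 10.4]
force: [0.3, -0.0, -0.4]
gripper_width: 91.2
gripper_force: 0.0
```

```bash
python3 plan.py 541 168.9 33 10.2 4
```

```text
at [541.4 167.7 130.8] [1.7998e+02 2.0000e-02 1.0440e+01] F [ 0.3 -0.  -0.4] q [16. 21. 98. -0. 61. 96.] w 91.2 t 7.0
t [-0.0001 -0.0006  0.0489] r [0.    0.    0.002]
t [-0.0001 -0.0006  0.0489] r [0.    0.    0.002]
t [-0.0001 -0.0006  0.0489] r [0.    0.    0.002]
t [-0.0001 -0.0006  0.0489] r [0.    0.    0.002]
```

View pics/cap2.png

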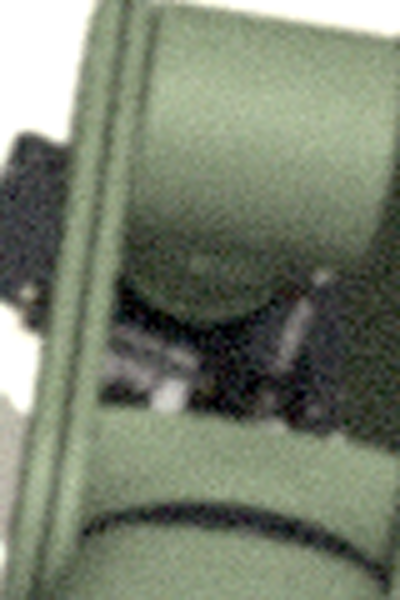

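The arm blocks the hopper in this view, so I'll check the cap again later. I'm descending to grip the waste box.

Call:
send_rows:
  grip_force: 40
  motion:
    - {"tx":0,"ty":-0.002,"tz":0.06,"rx":0,"ry":0,"rz":0,"gripper":-1}
    - {"tx":0,"ty":0,"tz":0.06,"rx":0,"ry":0,"rz":0,"gripper":-1}
    - {"tx":0,"ty":0,"tz":0.045,"rx":0,"ry":0,"rz":0,"gripper":-1}
    - {"tx":0,"ty":0,"tz":0.03,"rx":0,"ry":0,"rz":0,"gripper":-1}
    - {"tx":0,"ty":0,"tz":0,"rx":0,"ry":0,"rz":0,"gripper":-1}
    - {"tx":0,"ty":0,"tz":0,"rx":0,"ry":0,"rz":0,"gripper":1}
    - {"tx":0,"ty":0,"tz":0,"rx":0,"ry":0,"rz":0,"gripper":1}
    - {"tx":0,"ty":0,"tz":0,"rx":0,"ry":0,"rz":0,"gripper":1}
    - {"tx":0,"ty":0,"tz":0,"rx":0,"ry":0,"rz":0,"gripper":1}
    - {"tx":0,"ty":0,"tz":0,"rx":0,"ry":0,"rz":0,"gripper":1}
    - {"tx":0,"ty":0,"tz":0,"rx":0,"ry":0,"rz":0,"gripper":1}
    - {"tx":0,"ty":0,"tz":0,"rx":0,"ry":0,"rz":0,"gripper":1}

```text
time_s: 8.5
ee_pos: [541.5, 169.4, 33.6]
ee_rot: [-180.0, -0.0, 10.4]
force: [-1.3, 2.3, 2.3]
gripper_width: 44.2
gripper_force: 40.0
```

Call:
send_rows:
  motion:
    - {"tx":0,"ty":0,"tz":-0.03,"rx":0,"ry":0,"rz":0,"gripper":1}
    - {"tx":0,"ty":0,"tz":-0.07,"rx":0,"ry":0,"rz":0,"gripper":1}
    - {"tx":0,"ty":0,"tz":-0.08,"rx":0,"ry":0,"rz":0,"gripper":1}
    - {"tx":0,"ty":0,"tz":-0.06,"rx":0,"ry":0,"rz":0,"gripper":1}
    - {"tx":0,"ty":0,"tz":0,"rx":0,"ry":0,"rz":0,"gripper":1}

```text
time_s: 9.12
ee_pos: [542.9, 169.1, 156.0]
ee_rot: [-180.0, -0.3, 10.4]
force: [0.8, -0.3, -4.4]
gripper_width: 43.6
gripper_force: 40.0
```

```bash
python3 plan.py 586 -153 150 -18.9 8
```

```text
at [542.9 169.1 156. ] [-179.99   -0.32   10.45] F [ 0.8 -0.3 -4.4] q [16. 20. 96. -0. 64. 96.] w 43.6 t 9.1
t [-0.004   0.0812  0.0015] r [-0.    -0.001  0.122]
t [0.0012 0.0812 0.0015] r [-0.    -0.001  0.122]
t [0.0064 0.081  0.0015] r [-0.    -0.001  0.122]
t [0.0116 0.0804 0.0015] r [-0.    -0.001  0.122]
t [0.0167 0.0795 0.0015] r [-0.    -0.001  0.122]
t [0.0217 0.0783 0.0015] r [-0.    -0.001  0.122]
t [0.0267 0.0767 0.0015] r [-0.    -0.001  0.122]
t [0.0316 0.0749 0.0015] r [-0.    -0.001  0.122]
```

Call:
send_rows:
  motion:
    - {"tx":-0.003,"ty":0.0812,"tz":0.0015,"rx":0,"ry":0,"rz":0.122,"gripper":1}
    - {"tx":0.002,"ty":0.0812,"tz":0.0015,"rx":0,"ry":0,"rz":0.122,"gripper":1}
    - {"tx":0.007,"ty":0.081,"tz":0.0015,"rx":0,"ry":0,"rz":0.122,"gripper":1}
    - {"tx":0.0116,"ty":0.0804,"tz":0.0015,"rx":0,"ry":0,"rz":0.122,"gripper":1}
    - {"tx":0.0167,"ty":0.0795,"tz":0.0015,"rx":0,"ry":0,"rz":0.122,"gripper":1}
    - {"tx":0.0217,"ty":0.0783,"tz":0.0015,"rx":0,"ry":0,"rz":0.122,"gripper":1}
    - {"tx":0.0267,"ty":0.0767,"tz":0.0015,"rx":0,"ry":0,"rz":0.122,"gripper":1}
    - {"tx":0.0316,"ty":0.0749,"tz":0.0015,"rx":0,"ry":0,"rz":0.122,"gripper":1}
    - {"tx":0,"ty":0,"tz":0,"rx":0,"ry":0,"rz":0,"gripper":1}
    - {"tx":0,"ty":0,"tz":0,"rx":0,"ry":0,"rz":0,"gripper":1}
    - {"tx":0,"ty":0,"tz":0,"rx":0,"ry":0,"rz":0,"gripper":1}

```text
time_s: 10.5
ee_pos: [585.4, -151.8, 146.7]
ee_rot: [-180.0, 0.1, -18.8]
force: [0.3, 0.4, -3.6]
gripper_width: 43.9
gripper_force: 40.0
```

```bash
python3 plan.py 586 -153 130 -18.9 2; python3 - <<'E'
from h import *
S=grab("scene"); T=grab("top")
a=np.clip(S["frame"][130:230,205:355].astype(float)*2.8,0,255).astype(np.uint8)
cv2.imwrite("pics/hov.png",cv2.resize(a,None,fx=5.3,fy=5.3,interpolation=cv2.INTER_CUBIC)[:,:,::-1])
E
```

```text
at [ 585.4 -151.8  146.7] [-1.7999e+02  1.0000e-01 -1.8760e+01] F [ 0.3  0.4 -3.6] q [-16.  24.  91.   0.  65.  93.] w 43.9 t 10.5
t [0.001  0.0009 0.0167] r [-0.     0.002  0.002]
t [0.001  0.0009 0.0167] r [-0.     0.002  0.002]
```

View pics/hov.png

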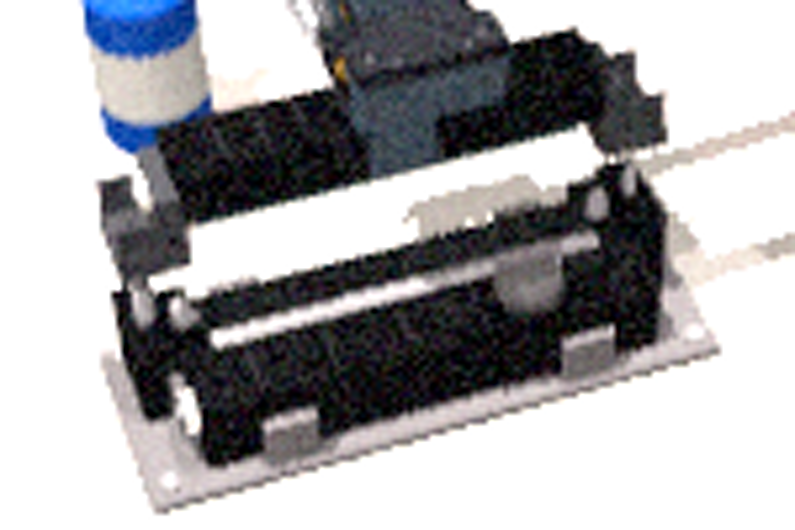

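The picture shows the wing now lying along the hopper, so the cap is shut. The unit hovers with its gear end (140,185) over the big dowel (143,285), and the small dowel is at (629,170). Next I compare predicted pixels with observed ones to get the relative offset.

```bash
python3 - <<'E'
from h import *
S=grab("scene"); s=env.state(); p=np.array(s["ee_pos"]); y=np.radians(s["ee_rot"][2])
f=lambda M,a,u,v,z:(np.round((proj(S,[M[0]+u*np.cos(a)-v*np.sin(a),M[1]+u*np.sin(a)+v*np.cos(a),z])-[205,130])*5.3,0)).tolist()
a=np.radians(-18.9); M=(586,-153)
print("dowels/pins",[f(M,a,u,0,z) for u,z in((140,84),(140,64),(121,69),(-121,69),(-140,84))])
z=p[2]-33.6
print("ear+ bottom corners",[f(p,y,152,v,z) for v in(-22,22)],"ear+ top",[f(p,y,152,v,z+14) for v in(-22,22)], "ear- bot +y",f(p,y,-152,22,z))
print("box top corners",[f(p,y,u,v,z+62) for u,v in((116,22),(116,-22),(-116,22),(-116,-22))])
print("hopper landing corner",[f(M,a,153,v,64) for v in(-28,26)],[f(M,a,-153,v,64) for v in(-28,26)])
print("mm/px",f(M,a,0,0,84),f(M,a,10,0,84),f(M,a,0,10,84))
a=np.clip(S["frame"][150:200,218:262].astype(float)*2.8,0,255).astype(np.uint8)
b=np.clip(S["frame"][135:185,305:349].astype(float)*2.8,0,255).astype(np.uint8)
k=9; im=cv2.resize(np.hstack([a,b]),None,fx=k,fy=k,interpolation=cv2.INTER_CUBIC)
def X(im,P,col,ox,oy,dx):
    q=((np.array(P)/5.3+[205,130]-[ox,oy])*k+[dx,0]).astype(int); cv2.drawMarker(im,tuple(int(i) for i in q),col,cv2.MARKER_CROSS,12,1)
for u,zz in((140,84),(121,69)):
    X(im,f(M,np.radians(-18.9),u,0,zz),(255,0,0),218,150,0); X(im,f(M,np.radians(-18.9),-u,0,zz),(255,0,0),305,135,44*k)
for v in(-22,22):
  for h in(0,14):
    X(im,f(p,y,152,v,z+h),(0,255,0),218,150,0); X(im,f(p,y,-152,v,z+h),(0,255,0),305,135,44*k)
cv2.imwrite("pics/hov2.png",im[:,:,::-1])
E
```

```text
dowels/pins [[132.0, 293.0], [137.0, 319.0], [171.0, 304.0], [590.0, 195.0], [622.0, 167.0]]
ear+ bottom corners [[93.0, 232.0], [114.0, 287.0]] ear+ top [[90.0, 212.0], [110.0, 267.0]] ear- bot +y [660.0, 146.0]
box top corners [[168.0, 179.0], [146.0, 125.0], [601.0, 72.0], [570.0, 23.0]]
hopper landing corner [[101.0, 291.0], [125.0, 358.0]] [[623.0, 157.0], [660.0, 217.0]]
mm/px [385.0, 228.0] [367.0, 232.0] [391.0, 240.0]
```

View pics/hov2.png

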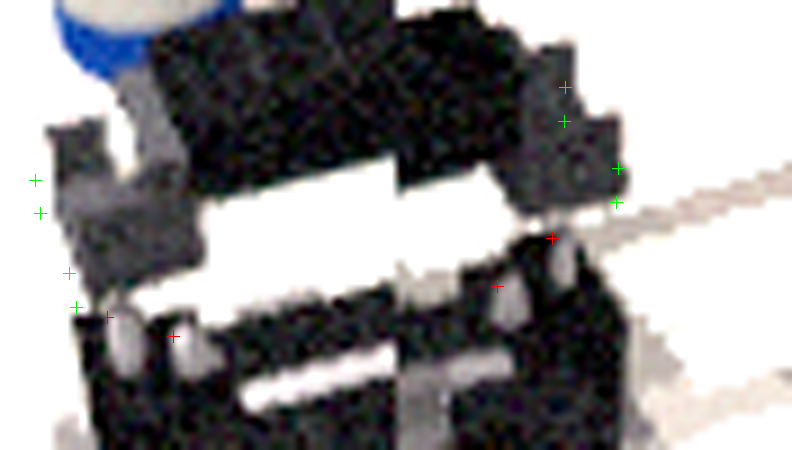

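Both the dowels and the unit show the same camera bias, within about 1 mm: the dowels are off by (+12,-6) and the ear corners by (+14,-10) at 9x. So they are aligned. I'll correct the small remainder and come down to just above the tips.

Call:
send_rows:
  motion:
    - {"tx":0.0028,"ty":0.0016,"tz":0.02,"rx":0,"ry":0,"rz":0,"gripper":1}
    - {"tx":0,"ty":0,"tz":0.02,"rx":0,"ry":0,"rz":0,"gripper":1}
    - {"tx":0,"ty":0,"tz":0.013,"rx":0,"ry":0,"rz":0,"gripper":1}
    - {"tx":0,"ty":0,"tz":0,"rx":0,"ry":0,"rz":0,"gripper":1}
    - {"tx":0,"ty":0,"tz":0,"rx":0,"ry":0,"rz":0,"gripper":1}
    - {"tx":0,"ty":0,"tz":0,"rx":0,"ry":0,"rz":0,"gripper":1}

```text
time_s: 11.4
ee_pos: [587.3, -154.2, 121.3]
ee_rot: [-180.0, -0.0, -18.8]
force: [-0.4, -0.1, -3.7]
gripper_width: 43.9
gripper_force: 40.0
```

```bash
python3 plan.py 586.5 -153 110 -18.9 1
```

```text
at [ 587.3 -154.2  121.3] [-1.7999e+02 -5.0000e-02 -1.8830e+01] F [-0.4 -0.1 -3.7] q [-16.  25.  93.   0.  62.  93.] w 43.9 t 11.4
t [-0.0023 -0.0018  0.0226] r [-0.    -0.002  0.002]
```

Call:
send_rows:
  motion:
    - {"tx":-0.0023,"ty":-0.0018,"tz":0,"rx":0,"ry":0,"rz":0,"gripper":1}
    - {"tx":0,"ty":0,"tz":0,"rx":0,"ry":0,"rz":0,"gripper":1}
    - {"tx":0,"ty":0,"tz":0.006,"rx":0,"ry":0,"rz":0,"gripper":1}
    - {"tx":0,"ty":0,"tz":0.005,"rx":0,"ry":0,"rz":0,"gripper":1}
    - {"tx":0,"ty":0,"tz":0.005,"rx":0,"ry":0,"rz":0,"gripper":1}
    - {"tx":0,"ty":0,"tz":0.005,"rx":0,"ry":0,"rz":0,"gripper":1}
    - {"tx":0,"ty":0,"tz":0,"rx":0,"ry":0,"rz":0,"gripper":1}
    - {"tx":0,"ty":0,"tz":0,"rx":0,"ry":0,"rz":0,"gripper":1}

```text
time_s: 12.4
ee_pos: [586.0, -152.9, 110.3]
ee_rot: [-180.0, 0.0, -18.8]
force: [-0.0, 0.5, -3.9]
gripper_width: 43.8
gripper_force: 40.0
```

```bash
python3 plan.py 586.5 -153 104 -18.9 1; python3 -c "
from workcell import env;print(env.state()['torque'])"
```

```text
at [ 586.  -152.9  110.3] [-1.800e+02  4.000e-02 -1.883e+01] F [-0.   0.5 -3.9] q [-16.  26.  94.   0.  60.  93.] w 43.8 t 12.4
t [ 0.001  -0.      0.0126] r [-0.     0.001  0.002]
[ 0.03510047  0.38505708 -0.03698336]
```

There is no contact force 7 mm below the tips, so both dowels are in their holes. I'm continuing down.

Call:
send_rows:
  motion:
    - {"tx":0.0005,"ty":0,"tz":0.004,"rx":0,"ry":0,"rz":0,"gripper":1}
    - {"tx":0,"ty":0,"tz":0.004,"rx":0,"ry":0,"rz":0,"gripper":1}
    - {"tx":0,"ty":0,"tz":0.004,"rx":0,"ry":0,"rz":0,"gripper":1}
    - {"tx":0,"ty":0,"tz":0,"rx":0,"ry":0,"rz":0,"gripper":1}
    - {"tx":0,"ty":0,"tz":0,"rx":0,"ry":0,"rz":0,"gripper":1}

```text
time_s: 13.02
ee_pos: [586.1, -153.0, 104.2]
ee_rot: [180.0, 0.1, -18.8]
force: [-2.1, -0.5, -3.7]
gripper_width: 43.9
gripper_force: 40.0
```

```bash
python3 plan.py 586.5 -153 104 -18.9 1; python3 -c "
from workcell import env;print(env.state()['torque'])"
```

```text
at [ 586.1 -153.   104.2] [ 1.800e+02  6.000e-02 -1.884e+01] F [-2.1 -0.5 -3.7] q [-16.  26.  94.  -0.  60.  93.] w 43.9 t 13.0
t [ 0.0009 -0.0002  0.0003] r [0.    0.002 0.002]
[-0.10472292  0.76709789 -0.16672019]
```

Call:
send_rows:
  motion:
    - {"tx":-0.0008,"ty":0,"tz":0.004,"rx":0,"ry":0,"rz":0,"gripper":1}
    - {"tx":0,"ty":0,"tz":0.004,"rx":0,"ry":0,"rz":0,"gripper":1}
    - {"tx":0,"ty":0,"tz":0.004,"rx":0,"ry":0,"rz":0,"gripper":1}
    - {"tx":0,"ty":0,"tz":0.002,"rx":0,"ry":0,"rz":0,"gripper":1}
    - {"tx":0,"ty":0,"tz":0,"rx":0,"ry":0,"rz":0,"gripper":1}
    - {"tx":0,"ty":0,"tz":0,"rx":0,"ry":0,"rz":0,"gripper":1}

```text
time_s: 13.78
ee_pos: [586.0, -152.9, 99.2]
ee_rot: [180.0, -0.0, -18.8]
force: [-7.3, 0.9, 6.7]
gripper_width: 44.0
gripper_force: 40.0
```

```bash
python3 plan.py 586.5 -153 97.5 -18.9 1; python3 -c "
from workcell import env;print(env.state()['torque'])"
```

```text
at [ 586.  -152.9   99.2] [ 1.800e+02 -5.000e-02 -1.883e+01] F [-7.3  0.9  6.7] q [-16.  26.  95.  -0.  59.  93.] w 44.0 t 13.8
t [ 0.001  -0.0001  0.0034] r [ 0.    -0.002  0.002]
[-0.03795803  1.30975598 -0.17768207]
```

Call:
send_rows:
  grip_force: 50
  motion:
    - {"tx":-0.002,"ty":0,"tz":0.002,"rx":0,"ry":0,"rz":0,"gripper":1}
    - {"tx":0,"ty":0,"tz":0.002,"rx":0,"ry":0,"rz":0,"gripper":1}
    - {"tx":0,"ty":0,"tz":0.001,"rx":0,"ry":0,"rz":0,"gripper":1}
    - {"tx":0,"ty":0,"tz":0,"rx":0,"ry":0,"rz":0,"gripper":1}
    - {"tx":0,"ty":0,"tz":0,"rx":0,"ry":0,"rz":0,"gripper":1}
    - {"tx":0,"ty":0,"tz":0,"rx":0,"ry":0,"rz":0,"gripper":1}

```text
time_s: 14.52
ee_pos: [586.0, -152.9, 97.8]
ee_rot: [-180.0, -0.2, -18.8]
force: [-5.6, 0.6, 11.7]
gripper_width: 43.8
gripper_force: 50.0
```

```bash
python3 plan.py 586.5 -153 97.5 -18.9 1; python3 -c "
from workcell import env;print(env.state()['torque'])"
```

```text
at [ 586.  -152.9   97.8] [-180.     -0.19  -18.83] F [-5.6  0.6 11.7] q [-16.  26.  95.  -0.  59.  93.] w 43.8 t 14.5
t [ 0.001  -0.0001  0.0007] r [-0.    -0.006  0.002]
[ 0.03338757  1.51343251 -0.20367432]
```

Call:
send_rows:
  motion:
    - {"tx":-0.002,"ty":0,"tz":0.002,"rx":0,"ry":0,"rz":0,"gripper":1}
    - {"tx":-0.001,"ty":0,"tz":0.002,"rx":0,"ry":0,"rz":0,"gripper":1}
    - {"tx":0,"ty":0,"tz":0,"rx":0,"ry":0,"rz":0,"gripper":1}
    - {"tx":0,"ty":0,"tz":0,"rx":0,"ry":0,"rz":0,"gripper":1}
    - {"tx":0,"ty":0,"tz":0,"rx":0,"ry":0,"rz":0,"gripper":1}

```text
time_s: 15.15
ee_pos: [586.2, -152.9, 97.6]
ee_rot: [-180.0, -0.4, -18.8]
force: [-3.4, -0.9, 17.8]
gripper_width: 43.6
gripper_force: 50.0
```

```bash
python3 plan.py 586.5 -153 97.5 -18.9 1; python3 -c "
from workcell import env;print(env.state()['torque'])"
```

```text
at [ 586.2 -152.9   97.6] [-179.99   -0.43  -18.82] F [-3.4 -0.9 17.8] q [-16.  26.  95.  -0.  58.  93.] w 43.6 t 15.2
t [ 0.0007 -0.0001  0.0002] r [-0.    -0.014  0.003]
[ 0.05111931  1.73167192 -0.10400105]
```

The tool has pitched -0.4°, which means the big end is riding slightly high. I'll lean the command the other way until it is level and the moment evens out.

Call:
send_rows:
  motion:
    - {"tx":0,"ty":0,"tz":0,"rx":0,"ry":-0.015,"rz":0,"gripper":1}
    - {"tx":0,"ty":0,"tz":0,"rx":0,"ry":-0.015,"rz":0,"gripper":1}
    - {"tx":0,"ty":0,"tz":0,"rx":0,"ry":0,"rz":0,"gripper":1}
    - {"tx":0,"ty":0,"tz":0,"rx":0,"ry":0,"rz":0,"gripper":1}
    - {"tx":0,"ty":0,"tz":0,"rx":0,"ry":0,"rz":0,"gripper":1}

```text
time_s: 15.78
ee_pos: [585.9, -152.8, 97.5]
ee_rot: [-180.0, 0.5, -18.8]
force: [-7.1, 0.2, 17.2]
gripper_width: 43.9
gripper_force: 50.0
```

```bash
python3 plan.py 586.5 -153 97.5 -18.9 1; python3 -c "
from workcell import env;print(env.state()['torque'])"
```

```text
at [ 585.9 -152.8   97.5] [-180.      0.46  -18.81] F [-7.1  0.2 17.2] q [-16.  26.  95.   0.  59.  93.] w 43.9 t 15.8
t [ 0.0012 -0.0001  0.    ] r [-0.     0.015  0.003]
[-0.13290179  0.98903429 -0.0632616 ]
```

Call:
send_rows:
  grip_force: 60
  motion:
    - {"tx":-0.002,"ty":0,"tz":0.002,"rx":0,"ry":0.006,"rz":0,"gripper":1}
    - {"tx":-0.002,"ty":0,"tz":0.002,"rx":0,"ry":0.004,"rz":0,"gripper":1}
    - {"tx":0,"ty":0,"tz":0.002,"rx":0,"ry":0,"rz":0,"gripper":1}
    - {"tx":0,"ty":0,"tz":0,"rx":0,"ry":0,"rz":0,"gripper":1}
    - {"tx":0,"ty":0,"tz":0,"rx":0,"ry":0,"rz":0,"gripper":1}
    - {"tx":0,"ty":0,"tz":0,"rx":0,"ry":0,"rz":0,"gripper":1}

```text
time_s: 16.52
ee_pos: [586.1, -153.0, 97.5]
ee_rot: [-180.0, -0.2, -18.8]
force: [-4.3, -1.2, 29.6]
gripper_width: 43.8
gripper_force: 60.0
```

```bash
python3 plan.py 586.5 -153 97.5 -18.9 1; python3 -c "
from workcell import env;print(env.state()['torque'])"
```

```text
at [ 586.1 -153.    97.5] [-1.7999e+02 -1.6000e-01 -1.8810e+01] F [-4.3 -1.2 29.6] q [-16.  26.  95.   0.  59.  93.] w 43.8 t 16.5
t [ 0.0007 -0.0002 -0.0001] r [-0.    -0.005  0.003]
[ 0.07117215  1.92573181 -0.11730348]
```

TCP height has stayed at 97.5 mm across tool pitches of ±0.45° while the push rose by 12 N, so both ends are on the landing faces. One last look, after a short hold to check that it's steady.

Call:
send_rows:
  motion:
    - {"tx":0,"ty":0,"tz":0,"rx":0,"ry":-0.004,"rz":0,"gripper":1}
    - {"tx":0,"ty":0,"tz":0,"rx":0,"ry":0,"rz":0,"gripper":1}
    - {"tx":0,"ty":0,"tz":0,"rx":0,"ry":0,"rz":0,"gripper":1}
    - {"tx":0,"ty":0,"tz":0,"rx":0,"ry":0,"rz":0,"gripper":1}

```text
time_s: 17.02
ee_pos: [586.1, -152.9, 97.4]
ee_rot: [-180.0, -0.0, -18.8]
force: [-5.3, 0.6, 28.3]
gripper_width: 43.9
gripper_force: 60.0
```

```bash
python3 - <<'E'
from h import *
S=grab("scene")
a=np.clip(S["frame"][130:230,205:355].astype(float)*3.5,0,255).astype(np.uint8)
cv2.imwrite("pics/fin.png",cv2.resize(a,None,fx=5.3,fy=5.3,interpolation=cv2.INTER_CUBIC)[:,:,::-1])
E
```

```text
(no output)
```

View pics/fin.png

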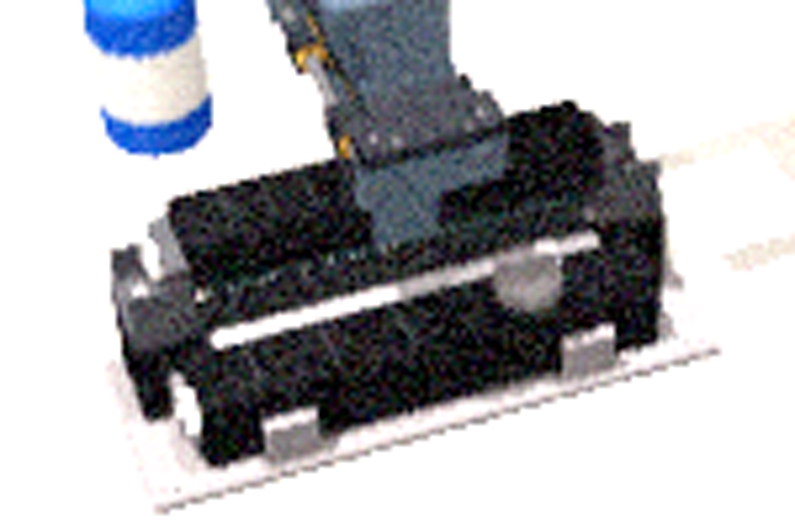

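The final picture shows both ears, at (165,310) and (625,190), sitting flat on the hopper ends. The cap wing lies along the hopper at (528,270). The arm holds about 28 N of downward push with the tool level.

```bash
python3 -c "
from workcell import env; print(env.job_done())"
```

```text
the job is handed in; nothing more can be done
None
```

The job is handed in: the cap is twisted shut against its stop, and the drum unit is on both dowels the right way round, pressed flush at both ends and held down with about 28 N; the judge gave no verdict back.

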